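Check the gap of a slide press with a thickness gauge

ROBOT

A 6-joint arm with a two-finger parallel gripper is mounted at the origin on a cart in front of the work surface, level with it; the furniture and walls round the work are solid. World frame = base frame: x ahead of the robot, y to its left, z up, the work surface at z = 0. Lengths are in m, angles in rad, forces in N, time in s.
With the tool pointing down it reaches from about 0.375 to 0.975 m from the base axis. Payload 3.8 kg.
Tool frame: the origin (TCP) lies midway between the tips of the shut fingers; the grasp point (between the pads) lies grasp_offset behind it (grasp_offset is the distance from the TCP to the grasp point, in m); x points along the fingers, y is the direction in which the jaws open and shut, and the axes are right-handed (so a half turn about x gives the same grasp; the last joint's range is limited). The gripper opens to 88 mm and grips with 3 to 60 N. Pads are 18 mm wide; open, the fingers measure 123 mm over their backs; the gripper's body (75 mm by 187 mm) begins 45 mm behind the grasp point.
Start: joints at [1.238, 0.264, 1.604, -0, 1.274, -0.037], TCP at [0.197, 0.646, 0.239] pointing down, gripper open.
Joint ranges: [-2.63, 2.63], [-0.94, 2.18], [0.31, 2.57], [-1.31, 4.45], [0, 2.66], [-2.55, 2.55]. Speed limits (rad/s): [2.57, 2.57, 3.14, 3.14, 3.14, 3.14].

INTERFACE

Orientations are given as [roll, pitch, yaw] about the fixed x, y, z axes, in that order (R = Rz(yaw) Ry(pitch) Rx(roll)).
In Python, from station import sense, snapshot, calibration, finish_job, grasp_offset gives the robot as it stands.
- The arm moves only by the shell command python3 -m inch 'ROWS' [FORCE]. ROWS is JSON, a list of rows, each a list of 3 entries, a list of its own where there are three numbers: the closure, from -1 (fully open) to 1 (shut), then the shift along the tool's x, y, z in cm, then the turn, a rotation vector about the tool's x, y, z in rad. A call has 1 to 12 rows; each row is the pose to reach, as a shift and turn from the pose commanded when the call began, along the tool's axes at that moment; what a row does not reach only later rows make up. A row lasts 1/10 s, in which the tool goes at most 50 mm and 8.59 degrees, less where a joint would pass 70% of its speed; a pose out of reach is approached as far as the arm can. A call with a gripper value outside its range is refused whole. The fingers move at their own pace and stop on an object; FORCE is the grip in N (left out, the last holds). Time passes only in rows, so rows that repeat a pose let the fingers close. It gives the time, the measured TCP pose, the force and the opening at its end, in the units of the state.
- sense(): the state, without advancing time (a new reading comes with each control period).
- snapshot(name): name is "scene" or "top"; returns the picture (480x640x3 uint8, red, green, blue); there is no depth.
- calibration(name): a dict with "camera_matrix" (3x3 intrinsics, pixels), "position" and "rotation" of the camera in the world. Camera axes: x right, y up, looking along -z (the intrinsics and any distortion apply to the point x, -y, -z); pixel columns grow to the right and rows downward; lengths in m; the calibration is good to about 2 mm. A picture is of the moment at which its call begins. calibration takes no time and is no camera call.
- finish_job(): hands the job in, once; it reports no verdict.
The state is a dict: "t": time; "joint_positions": joint angles; "joint_velocities": joint speeds; "joint_torque": joint torques, N m; "ee_pos": TCP position; "tool_rot": TCP orientation; "ft_force": force on the tool from outside, world axes, zero at the start; "wrist_torque": the same for the moment, N m; "width": finger opening in m.
Only numpy, scipy, OpenCV 4.12 (cv2) and the standard library are available. Lean on these libraries where they do the work, as an engineer would, in place of code of your own. Each camera call takes 0.05 s, during which the arm holds its last target.

TASK

Check the gap of the spring-loaded slide press: take the thicker of the two steel gauge blades by its handle and slide it, blade first and flat on the bed, under the platen, so that you feel the platen ride up and drag on it, until its tip meets the stop bar at the back. Let go and leave it there, square to the press, with the platen resting on it; leave the thin gauge where it lies.

Things in the scene. Friction and masses are not known exactly. Their poses are not given: they have to be found in the camera images.
- thick_gauge_grip (a point): Centre of the handle of the thick gauge: steel blade 140 x 40 x 10 mm lying flat, on it near the rear a black upright RECTANGULAR handle, 34 mm along the blade, 16 mm across, 45 mm tall (22.5 mm above and below this point). The point is 32.5 mm above the blade's underside. x points along the blade to its tip, 120 mm ahead (rear end 20 mm behind); y across, z up. About 0.12 kg.
- thin_gauge_grip (a point): Centre of the handle of the thin gauge, to be left alone: steel blade 140 x 40 x 5 mm with a black ROUND handle, 20 mm across and 45 mm tall. The point is 27.5 mm above the blade's underside; axes and tip as for the thick gauge. It would lie loose under the platen.
- press_stop (a point): Middle of the front face of the stop bar (90 wide, 20 mm tall) at the back of the fixed press, at bed level, 8 mm above the bench. x: direction in which the gauge slides in; y left; z up. Aluminium bed 150 mm wide, from 204 mm in front of this point to 16 mm behind. Two posts 58 mm left and right of the middle, tops 60 mm above the bench. Thick gauge home: its handle centre 120 mm in front.
- platen (a joint): Lift of the sprung grey platen, m: 0 at rest (underside 7 mm above the bed), 0.003 on the thick gauge, 0.012 at most. It covers 54 to 4 mm in front of the stop; its 90 mm wide front lip slopes up 20 degrees to 80 mm in front, mouth 16 mm high. It presses down with 4 to 5 N; sliding the thick gauge in takes about 3 to 15 N, then the stop bar blocks it.
Not all that is in view belongs to the job. Leave any blue look-alike of the part that bears thick_gauge_grip alone.

How it is judged:
At the end, for the whole second after the job is handed in: The thick gauge lies flat (within 5 degrees) on the bed under the platen, its tip within 15 mm of the stop bar, its handle within 20 mm of the press's middle line, its blade within 10 degrees of square to the press; the platen rests on it, lifted 2 to 5 mm (x of thick_gauge_grip in the frame of press_stop between -0.135 and -0.11 m and y of thick_gauge_grip in the frame of press_stop between -0.02 and 0.02 m and angle between the x axis of thick_gauge_grip and the x axis of press_stop, either way round below 0.175 rad and angle between thick_gauge_grip's own z axis and vertical below 0.09 rad and value of joint platen between 0.002 and 0.005 m); the robot touches nothing.
It fails at once if the thin gauge was moved more than 30 mm (distance of thin_gauge_grip from where it was at the start of the episode above 0.03 m).
It also fails if it takes over 45 s, if anything falls off the work surface, if the arm or the gripper's body presses on something with over 40 N, if the wrist force passes 120 N, or if a joint passes its speed limit or range.

## Working session

There is one attempt and no reset: what is moved stays moved. The work goes in short steps, Python scripts to look and compute and a shell command to move; the robot and the scene stay as the last step left them, time stands still between calls to the robot, and variables do not carry over. Pictures are saved under pics/ and viewed, and the job is handed in when it is done.

```bash
mkdir -p pics; ls; python3 - <<'E'
from station import *
import cv2,numpy as np
print(sense(), grasp_offset)
for n in("scene","top"):
    im=snapshot(n);cv2.imwrite(f"pics/{n}0.png",im[:,:,::-1]);c=calibration(n);print(n,{k:np.round(v,4).tolist() if not isinstance(v,str) else v for k,v in c.items()})
E
```

```text
pics
{'t': 0.0, 'joint_positions': array([ 1.23809647e+00,  2.64724884e-01,  1.60534482e+00, -3.09180460e-06,
        1.27367443e+00, -3.68962527e-02]), 'joint_velocities': array([-0.0009426 ,  0.0003679 ,  0.00027551, -0.00038477,  0.0004727 ,
        0.00012687]), 'joint_torque': array([-7.53425156e-04, -5.02115071e+01, -3.56871271e+01,  7.27852061e-02,
        2.94853491e-02, -1.81725050e-04]), 'ee_pos': array([0.196543  , 0.64503042, 0.23742279]), 'tool_rot': array([-1.60631939,  1.56864485, -1.90212209]), 'ft_force': array([-0.11360783, -0.09076674,  0.03974041]), 'wrist_torque': array([-0.02718138,  0.04350922,  0.02251703]), 'width': 0.08812787374088434} 0.0187
scene {'camera_matrix': [[440.1248, 0.0, 315.4768], [0.0, 440.1248, 236.9371], [0.0, 0.0, 1.0]], 'position': [0.2462, 0.5268, 0.6731], 'rotation': [0.7727, -0.0103, -2.4306]}
top {'camera_matrix': [[569.3774, 0.0, 319.8707], [0.0, 569.3774, 241.876], [0.0, 0.0, 1.0]], 'position': [0.4881, 0.1011, 0.9861], 'rotation': [0.1333, -0.0231, -1.5817]}
```

```bash
ls pics
```

```text
scene0.png
top0.png
```

View pics/scene0.png

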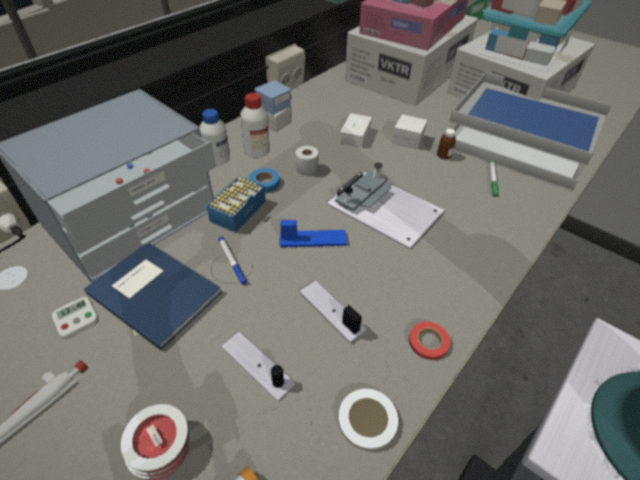

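View pics/top0.png

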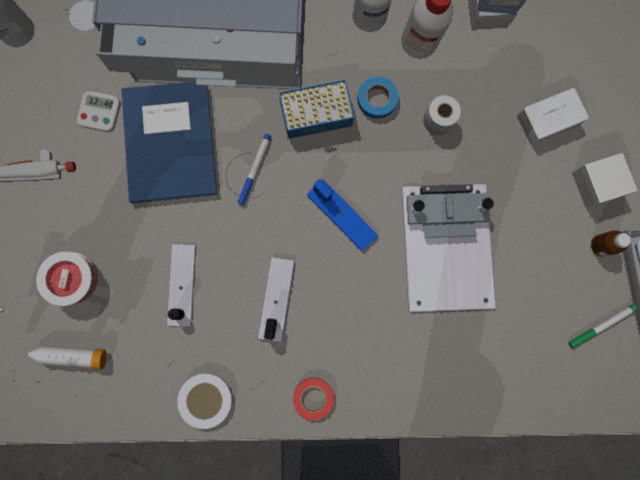

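Top view: thick gauge (rectangular handle) has its handle near (270,328) and tip near (282,260). The thin gauge is at (176,315), the blue look-alike at (340,215), and the press has its stop near (446,189), sliding in upward. I'll measure these more exactly.

```bash
cat >h.py <<'E'
import numpy as np,cv2
from scipy.spatial.transform import Rotation as R
from station import *
def ray(n,uv):
    c=calibration(n);K=np.array(c["camera_matrix"]);r=np.array(c["rotation"])
    M=r if r.shape==(3,3) else R.from_euler('xyz',r).as_matrix()
    d=np.linalg.inv(K)@np.array([uv[0],uv[1],1.]);d=np.array([d[0],-d[1],-d[2]])
    return np.array(c["position"]),M@d
def onz(n,uv,z):
    p,d=ray(n,uv);return p+d*(z-p[2])/d[2]
def proj(n,P):
    c=calibration(n);K=np.array(c["camera_matrix"])
    M=R.from_euler('xyz',c["rotation"]).as_matrix()
    q=M.T@(np.array(P)-c["position"]);q=np.array([q[0],-q[1],-q[2]]);q=K@q;return q[:2]/q[2]
def tri(uv1,uv2):
    p,d=ray("top",uv1);q,e=ray("scene",uv2)
    s=np.linalg.lstsq(np.c_[d,-e],q-p,rcond=None)[0]
    a,b=p+s[0]*d,q+s[1]*e
    return (a+b)/2,np.linalg.norm(a-b)
E
python3 - <<'E'
from h import *
t=cv2.imread("pics/top0.png");s=cv2.imread("pics/scene0.png")
def crop(im,x0,y0,x1,y1,k,f): cv2.imwrite(f,cv2.resize(im[y0:y1,x0:x1],None,fx=k,fy=k,interpolation=cv2.INTER_CUBIC))
crop(t,240,240,320,350,5,"pics/c1.png")
crop(t,395,175,505,320,4,"pics/c2.png")
crop(s,320,150,450,250,6,"pics/c3.png")
E
```

```text
(no output)
```

View pics/c1.png

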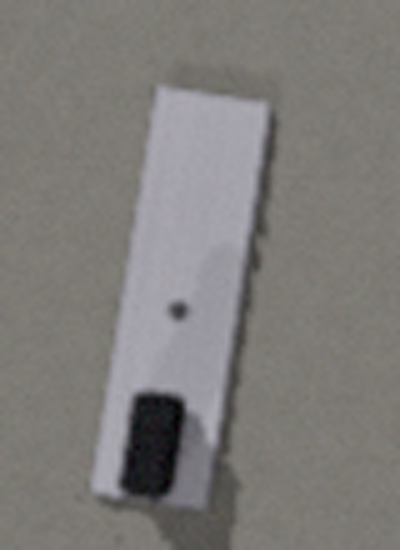

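View pics/c2.png

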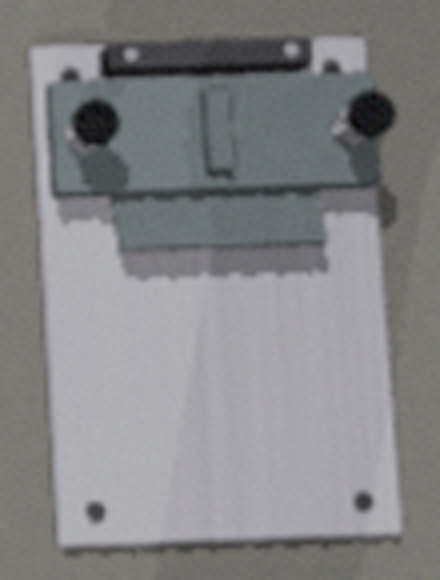

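View pics/c3.png

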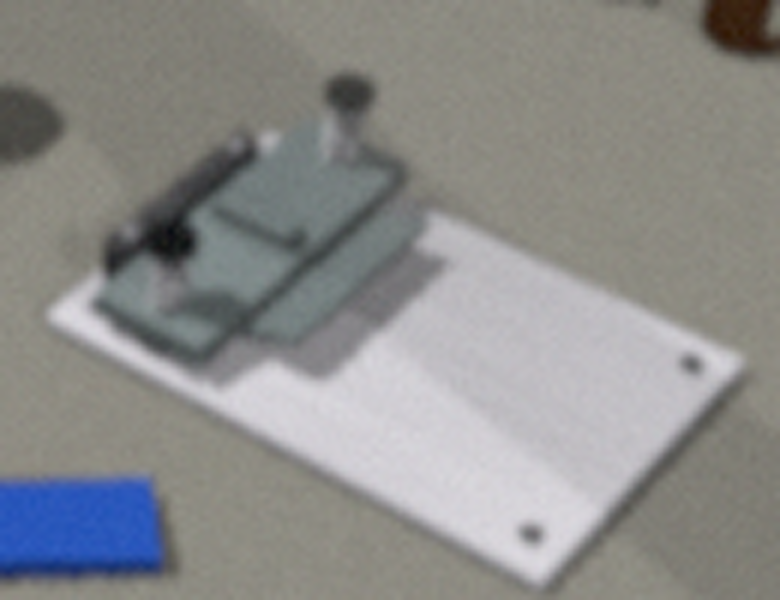

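```bash
python3 - <<'E'
from h import *
t=cv2.imread("pics/top0.png");s=cv2.imread("pics/scene0.png")
f=lambda n,u,z:onz(n,u,z)[:2]
B=[f("top",u,.010) for u in[(271.6,257.6),(293.6,260.4),(258.4,337.8),(282,341.6)]]
print("blade",np.round(B,4))
print("lens",np.linalg.norm(B[0]-B[2]),np.linalg.norm(B[1]-B[3]),np.linalg.norm(B[0]-B[1]),np.linalg.norm(B[2]-B[3]))
tip=(B[0]+B[1])/2;rear=(B[2]+B[3])/2;d=tip-rear;a=np.arctan2(d[1],d[0]);u=d/np.linalg.norm(d)
print("yaw",a,"handle",(tip+rear)/2-.05*u, "perp edges",[np.arctan2(*(B[i]-B[j])[::-1]) for i,j in((0,2),(1,3))])
P=[f("top",u,.008) for u in[(402.7,186),(486.2,184.5),(409.5,311.6),(495.2,309.2)]]
print("bed",np.round(P,4),[np.linalg.norm(P[i]-P[j]) for i,j in((0,2),(1,3),(0,1),(2,3))])
b=(P[0]+P[1])/2;fr=(P[2]+P[3])/2;d=b-fr;u=d/np.linalg.norm(d);print("press yaw",np.arctan2(d[1],d[0]),[np.arctan2(*(P[i]-P[j])[::-1]) for i,j in((0,2),(1,3),(0,1),(2,3))],"stop",(b+fr)/2+.094*u)
print("scene bed",[np.round(f("scene",u,.008),4) for u in[(410.3,247.8),(443.8,209.7),(328,202.5)]])
# gauge in scene: white mask
def cont(im,x0,y0,x1,y1,th):
    m=np.zeros(im.shape[:2],np.uint8);g=im.min(2);m[y0:y1,x0:x1]=(g[y0:y1,x0:x1]>th)*255
    c=max(cv2.findContours(m,0,2)[0],key=cv2.contourArea);return cv2.minAreaRect(c),cv2.boxPoints(cv2.minAreaRect(c))
print(cont(t,240,240,320,350,125),cont(s,290,270,375,350,125))
# black handle centroid
for n,im,r in(("top",t,(240,300,320,350)),("scene",s,(330,295,375,345))):
    x0,y0,x1,y1=r;m=(im[y0:y1,x0:x1].max(2)<50).astype(np.uint8);M=cv2.moments(m,True);print(n,M['m10']/M['m00']+x0,M['m01']/M['m00']+y0,M['m00'],cv2.boundingRect(m))
# top view handle top-face 
for z in(.055,):
    print("handle top face by centre", f("top",(240+152/5,240+445/5),z))
E
```

```text
blade [[0.5921 0.1605]
 [0.587  0.1227]
 [0.4562 0.1827]
 [0.4494 0.143 ]]
lens 0.13768959014704849 0.13899799077099542 0.03814607251623957 0.040343668298804466
yaw -0.1539046409396919 handle [0.47177966 0.15990167] perp edges [np.float64(-0.16189063413346674), np.float64(-0.14599382219576415)]
bed [[ 0.7173 -0.07  ]
 [ 0.7192 -0.2184]
 [ 0.4974 -0.075 ]
 [ 0.4999 -0.223 ]] [np.float64(0.21991812285550932), np.float64(0.21928991606220596), np.float64(0.14841142572409144), np.float64(0.14801787034125283)]
press yaw 0.02195520241855029 [np.float64(0.02283995639699263), np.float64(0.02106791385659726), np.float64(1.5836098909122636), np.float64(1.5878298222834015)] stop [ 0.70242703 -0.14456852]
scene bed [array([ 0.4964, -0.0746]), array([ 0.5027, -0.2251]), array([ 0.7144, -0.0711])]
(((275.4999694824219, 299.0), (23.538270950317383, 82.63469696044922), 9.30993938446045), array([[257.20175, 337.86914],
       [270.56998, 256.32294],
       [293.7982 , 260.13086],
       [280.42996, 341.67706]], dtype=float32)) (((332.0, 309.5), (79.0, 84.0), 90.0), array([[290., 270.],
       [374., 270.],
       [374., 349.],
       [290., 349.]], dtype=float32))
top 270.27659574468083 328.48936170212767 188.0 (25, 19, 12, 20)
scene 351.51875 319.4375 320.0 (13, 12, 18, 26)
handle top face by centre [0.47149219 0.15968392]
```

```bash
cat >>h.py <<'E'
def plan(pos,yaw):
    """shift(cm), rotvec in the tool frame to TCP pos, x down, jaw axis perpendicular to direction yaw"""
    st=sense();M=R.from_euler('xyz',st["tool_rot"]).as_matrix()
    best=None
    for sg in(1,-1):
        y=sg*np.array([-np.sin(yaw),np.cos(yaw),0]);x=np.array([0,0,-1.]);G=np.c_[x,y,np.cross(x,y)]
        rv=R.from_matrix(M.T@G).as_rotvec()
        print("shift",np.round(100*M.T@(np.array(pos)-st["ee_pos"]),2),"rv",np.round(rv,3),"j6",round(float(st["joint_positions"][5]),2))
    print("tool y",M[:,1].round(3),"tool z",M[:,2].round(3), "x",M[:,0].round(3),"pos",st["ee_pos"].round(4),"F",st["ft_force"].round(2),"w",st["width"].round(4),"t",st["t"])
E
python3 -c "
from h import *
plan([.4715,.16,.12],-.155)"
```

```text
shift [ 11.82 -38.36  40.44] rv [-0.141 -0.     0.002] j6 -0.04
shift [ 11.82 -38.36  40.44] rv [3.001e+00 3.000e-03 0.000e+00] j6 -0.04Traceback (most recent call last):
  File "<string>", line 3, in <module>
    plan([.4715,.16,.12],-.155)
    ~~~~^^^^^^^^^^^^^^^^^^^^^^^
  File "h.py", line 28, in plan
    print("tool y",M[:,1].round(3),"tool z",M[:,2].round(3), "x",M[:,0].round(3),"pos",st["ee_pos"].round(4),"F",st["ft_force"].round(2),"w",st["width"].round(4),"t",st["t"])
                                                                                                                                             ^^^^^^^^^^^^^^^^^
AttributeError: 'float' object has no attribute 'round'
```

```bash
sed -i 's/st\["width"\].round(4)/round(st["width"],4)/' h.py
python3 -m inch '[[-1,[0,-3.2,3.4],[-0.02,0,0]],[-1,[0,-6.4,6.8],[-0.04,0,0]],[-1,[0,-9.6,10.1],[-0.06,0,0]],[-1,[0,-12.8,13.5],[-0.08,0,0]],[-1,[0,-16,16.9],[-0.1,0,0]],[-1,[0,-19.2,20.2],[-0.12,0,0]],[-1,[2,-22.4,23.6],[-0.141,0,0]],[-1,[4,-25.6,27],[-0.141,0,0.002]],[-1,[6,-28.8,30.4],[-0.141,0,0.002]],[-1,[8,-32,33.7],[-0.141,0,0.002]],[-1,[10,-35.2,37.1],[-0.141,0,0.002]],[-1,[11.8,-38.4,40.5],[-0.141,0,0.002]]]' 30
python3 -c "
from h import *
plan([.4715,.16,.018],-.155)"
```

```text
t: 1.3
ee_pos: [0.4708, 0.1611, 0.1208]
tool_rot: [1.708, 1.569, 1.553]
ft_force: [0.6, 0.1, 1.0]
width: 0.0885
shift [10.28 -0.12  0.09] rv [ 0.    -0.    -0.002] j6 -1.14
shift [10.28 -0.12  0.09] rv [-3.141e+00  3.000e-03 -0.000e+00] j6 -1.14
tool y [0.154 0.988 0.002] tool z [ 0.988 -0.154 -0.   ] x [ 0.     0.002 -1.   ] pos [0.4708 0.1611 0.1208] F [0.6  0.05 1.03] w 0.0885 t 1.3
```

```bash

python3 -m inch '[[-1,[3,-0.1,0.1],[0,0,0]],[-1,[6,-0.1,0.1],[0,0,0]],[-1,[8,-0.1,0.1],[0,0,0]],[-1,[9,-0.1,0.1],[0,0,0]],[-1,[9,-0.1,0.1],[0,0,0]]]'
python3 - <<'E'
from h import *
plan([.4715,.16,.018],-.155)
im=snapshot("top");cv2.imwrite("pics/t1.png",im[:,:,::-1]);im=snapshot("scene");cv2.imwrite("pics/s1.png",cv2.resize(im[200:400,250:450,::-1],None,fx=3,fy=3))
E
```

```text
t: 1.8
ee_pos: [0.47, 0.1616, 0.0303]
tool_rot: [3.025, 1.567, 2.87]
ft_force: [0.1, -0.3, 0.0]
width: 0.088
shift [ 1.23 -0.13  0.18] rv [ 0.    -0.003 -0.   ] j6 -1.14
shift [ 1.23 -0.13  0.18] rv [-3.141e+00  1.000e-03 -5.000e-03] j6 -1.14
tool y [0.154 0.988 0.   ] tool z [ 0.988 -0.154 -0.003] x [-0.003  0.001 -1.   ] pos [0.47   0.1616 0.0303] F [ 0.1  -0.35  0.  ] w 0.088 t 1.8
```

View pics/s1.png

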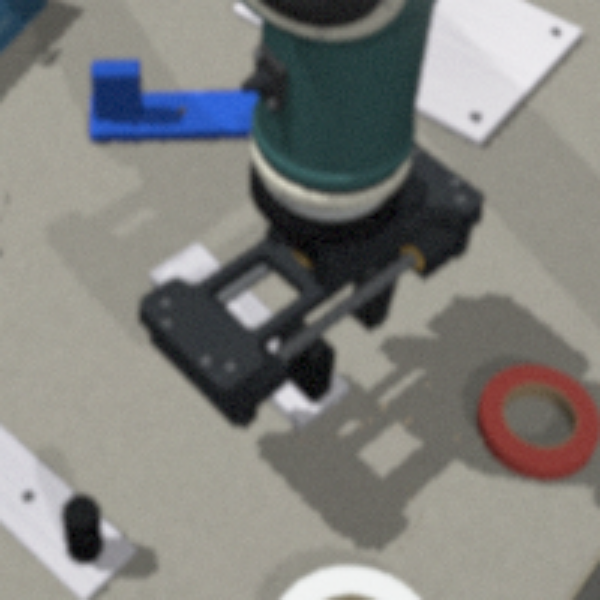

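Jaws straddle the handle cleanly. Going down and closing.

```bash

python3 -m inch '[[-1,[0.6,-0.1,0.15],[0,0,0]],[-1,[1.1,-0.1,0.15],[0,-0.002,0]],[-1,[1.1,-0.1,0.15],[0,-0.002,0]],[0.3,[1.1,-0.1,0.15],[0,-0.002,0]],[1,[1.1,-0.1,0.15],[0,-0.002,0]],[1,[1.1,-0.1,0.15],[0,-0.002,0]],[1,[1.1,-0.1,0.15],[0,-0.002,0]],[1,[1.1,-0.1,0.15],[0,-0.002,0]],[1,[1.1,-0.1,0.15],[0,-0.002,0]],[1,[1.1,-0.1,0.15],[0,-0.002,0]]]' 30
python3 -m inch '[[1,[0,0,0],[0,0,0]],[1,[0,0,0],[0,0,0]],[1,[0,0,0],[0,0,0]]]' 50
python3 -c "
from h import *
plan([.4715,.16,.018],-.155)"
```

```text
t: 2.9
ee_pos: [0.4729, 0.1608, 0.0209]
tool_rot: [0.746, 1.568, 0.591]
ft_force: [0.1, 0.5, -0.0]
width: 0.0347
t: 3.2
ee_pos: [0.4728, 0.1608, 0.0209]
tool_rot: [0.749, 1.568, 0.595]
ft_force: [0.6, 0.3, 1.0]
width: 0.0156
shift [ 0.29 -0.1  -0.12] rv [ 0.     0.002 -0.002] j6 -1.14
shift [ 0.29 -0.1  -0.12] rv [-3.141e+00  3.000e-03  3.000e-03] j6 -1.14
tool y [0.154 0.988 0.002] tool z [ 0.988 -0.154  0.002] x [ 0.002  0.002 -1.   ] pos [0.4728 0.1608 0.0209] F [0.61 0.33 1.02] w 0.0156 t 3.2
```

```bash

python3 -m inch '[[1,[0,0,0],[0,0,0]],[1,[-1,0,0],[0,0,0]],[1,[-3,0,0],[0,0,0]],[1,[-5,0,0],[0,0,0]],[1,[-5,0,0],[0,0,0]]]' 50
python3 -c "
from h import *
plan([.480,-.149,.075],.0205)"
```

```text
t: 3.7
ee_pos: [0.4753, 0.1615, 0.074]
tool_rot: [0.544, 1.562, 0.389]
ft_force: [0.6, 0.3, -1.5]
width: 0.0158
shift [ -0.2  -30.61   5.26] rv [-0.175  0.008 -0.004] j6 -1.14
shift [ -0.2  -30.61   5.26] rv [ 2.966 -0.006 -0.012] j6 -1.14
tool y [0.154 0.988 0.005] tool z [ 0.988 -0.154  0.008] x [ 0.008  0.003 -1.   ] pos [0.4753 0.1615 0.074 ] F [ 0.65  0.35 -1.51] w 0.0158 t 3.7
```

```bash

python3 -m inch '[[1,[0,-3,0.5],[-0.02,0,0]],[1,[0,-6,1],[-0.04,0,0]],[1,[0,-9,1.5],[-0.06,0,0]],[1,[0,-12,2],[-0.08,0,0]],[1,[0,-15,2.6],[-0.1,0,0]],[1,[0,-18,3.1],[-0.12,0,0]],[1,[0,-21,3.6],[-0.14,0,0]],[1,[0,-24,4.1],[-0.16,0,0]],[1,[0,-27,4.6],[-0.175,0,0]],[1,[0,-29.5,5.1],[-0.175,0,0]],[1,[0,-30.6,5.3],[-0.175,0.004,0]],[1,[0,-30.6,5.3],[-0.175,0.004,0]]]' 50
python3 - <<'E'
from h import *
plan([.485,-.149,.0289],.0205)
im=snapshot("top");cv2.imwrite("pics/t2.png",cv2.resize(im[160:360,380:530,::-1],None,fx=3,fy=3));im=snapshot("scene");cv2.imwrite("pics/s2.png",cv2.resize(im[130:270,300:480,::-1],None,fx=4,fy=4))
E
```

```text
t: 4.9
ee_pos: [0.4778, -0.1507, 0.07]
tool_rot: [2.345, 1.568, 2.363]
ft_force: [0.4, -0.0, -1.0]
width: 0.0154
shift [4.11 0.14 0.73] rv [-0.003 -0.002 -0.002] j6 -1.95
shift [4.11 0.14 0.73] rv [ 3.139e+00 -3.000e-03  3.000e-03] j6 -1.95
tool y [-0.018  1.     0.002] tool z [ 1.     0.018 -0.002] x [-0.002  0.002 -1.   ] pos [ 0.4778 -0.1507  0.07  ] F [ 0.4  -0.   -0.96] w 0.0154 t 4.9
```

View pics/s2.png

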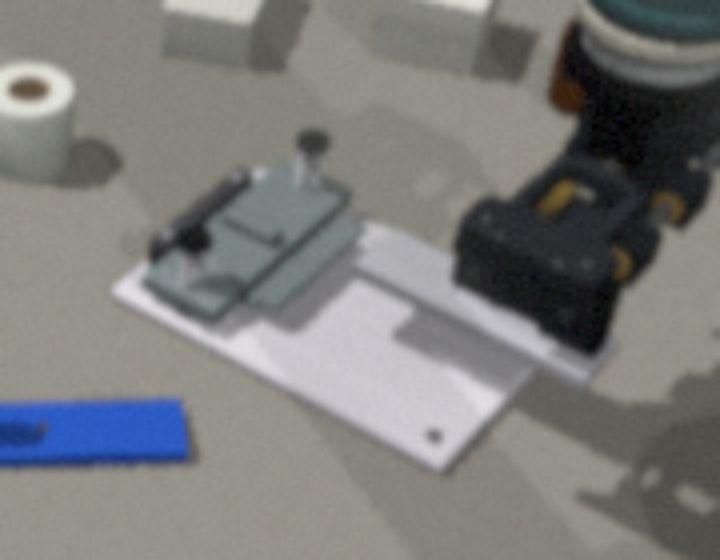

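View pics/t2.png

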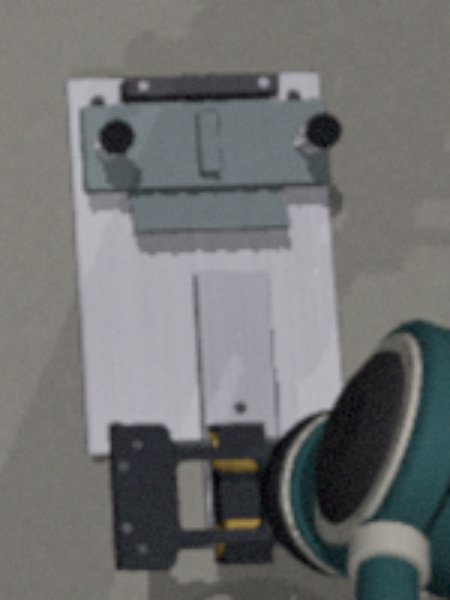

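```bash
python3 - <<'E'
from h import *
z=.059
g=lambda a:onz("top",(380+a[0]/3,160+a[1]/3),z)[:2]
T=[g((195,273)),g((270,271))];L=g((202,425));Rr=g((278,436))
print(T,L,Rr,[np.arctan2(*(a-b)[::-1]) for a,b in((T[0],L),(T[1],Rr))])
S=np.array([.7024,-.1446]);a=.0205;M=np.array([[np.cos(a),np.sin(a)],[-np.sin(a),np.cos(a)]])
print("tip in press",M@((T[0]+T[1])/2-S),"tcp in press",M@(sense()["ee_pos"][:2]-S))
E
```

```text
[array([ 0.59542422, -0.12775959]), array([ 0.59619209, -0.16928025])] [ 0.51232674 -0.12823536] [ 0.50596068 -0.16948722] [np.float64(0.005725369937296371), np.float64(0.0022938281697758613)]
tip in press [-0.1066498  -0.00173412] tcp in press [-2.24918858e-01  1.63969597e-04]
```

```bash

python3 -m inch '[[1,[1.5,0.1,0],[0,0,0]],[1,[3,0.1,0],[0,-0.002,0]],[1,[3.6,0.1,0],[0,-0.002,0]],[1,[3.6,0.1,0],[0,-0.002,0]],[1,[3.8,0.1,0],[0,-0.002,0]],[1,[3.8,0.1,0],[0,-0.002,0]]]' 50
python3 -c "
from h import *
plan([.5824,-.147,.0289],.0205)"
```

```text
t: 5.6
ee_pos: [0.4784, -0.1485, 0.0329]
tool_rot: [0.922, 1.569, 0.942]
ft_force: [0.5, 0.5, -1.4]
width: 0.0155
shift [ 0.41 -0.06 10.4 ] rv [ 0.     0.001 -0.002] j6 -1.95
shift [ 0.41 -0.06 10.4 ] rv [-3.141e+00  3.000e-03  2.000e-03] j6 -1.95
tool y [-0.021  1.     0.002] tool z [1.    0.021 0.001] x [ 0.001  0.002 -1.   ] pos [ 0.4784 -0.1485  0.0329] F [ 0.51  0.54 -1.39] w 0.0155 t 5.6
```

```bash

python3 -m inch '[[1,[0.15,0,0],[0,0,0]],[1,[0.3,0,0],[0,0,0]],[1,[0.3,0,0],[0,0,0]]]' 50
python3 -m inch '[[1,[0.05,0,0],[0,0,0]],[1,[0.1,0,0],[0,0,0]],[1,[0.1,0,0],[0,0,0]]]' 50
python3 -m inch '[[1,[0,0,1],[0,0,0]],[1,[0,0,1.5],[0,0,0]],[1,[0,0,1.5],[0,0,0]]]' 50

```

```text
t: 5.9
ee_pos: [0.4779, -0.1487, 0.0294]
tool_rot: [1.308, 1.569, 1.328]
ft_force: [0.5, -0.0, -0.9]
width: 0.016
t: 6.2
ee_pos: [0.4779, -0.1487, 0.0289]
tool_rot: [1.381, 1.569, 1.401]
ft_force: [-2.5, 0.2, 3.6]
width: 0.0154
t: 6.5
ee_pos: [0.4944, -0.1487, 0.0289]
tool_rot: [0.375, 1.568, 0.395]
ft_force: [2.7, -0.7, 1.2]
width: 0.0159
```

Blade touches the bed at the expected height. Sliding in.

```bash

python3 -m inch '[[1,[0,0,0.5],[0,0,0]],[1,[0,0,1],[0,0,0]],[1,[0,0,1.5],[0,0,0]],[1,[0,0,2],[0,0,0]],[1,[0,0,2.5],[0,0,0]],[1,[0,0,3],[0,0,0]]]' 50
python3 -m inch '[[1,[0,0,0.5],[0,0,0]],[1,[0,0,1],[0,0,0]],[1,[0,0,1.5],[0,0,0]],[1,[0,0,2],[0,0,0]],[1,[0,0,2],[0,0,0]]]' 50
python3 - <<'E'
from h import *
plan([.5824,-.147,.0289],.0205)
im=snapshot("top");cv2.imwrite("pics/t3.png",cv2.resize(im[160:360,380:530,::-1],None,fx=3,fy=3));im=snapshot("scene");cv2.imwrite("pics/s3.png",cv2.resize(im[130:270,300:480,::-1],None,fx=4,fy=4))
E
```

```text
t: 7.1
ee_pos: [0.5209, -0.1477, 0.0289]
tool_rot: [2.604, 1.566, 2.625]
ft_force: [-8.5, -0.5, 12.1]
width: 0.0154
t: 7.6
ee_pos: [0.5335, -0.147, 0.0284]
tool_rot: [2.91, 1.551, 2.931]
ft_force: [-25.3, -1.1, 25.6]
width: 0.0156
shift [-0.14 -0.1   4.89] rv [ 0.001 -0.019 -0.005] j6 -1.9
shift [-0.14 -0.1   4.89] rv [-3.141  0.007 -0.03 ] j6 -1.9
tool y [-0.021  1.     0.005] tool z [ 1.     0.021 -0.019] x [-0.02   0.004 -1.   ] pos [ 0.5335 -0.147   0.0284] F [-25.26  -1.09  25.56] w 0.0156 t 7.6
```

View pics/s3.png

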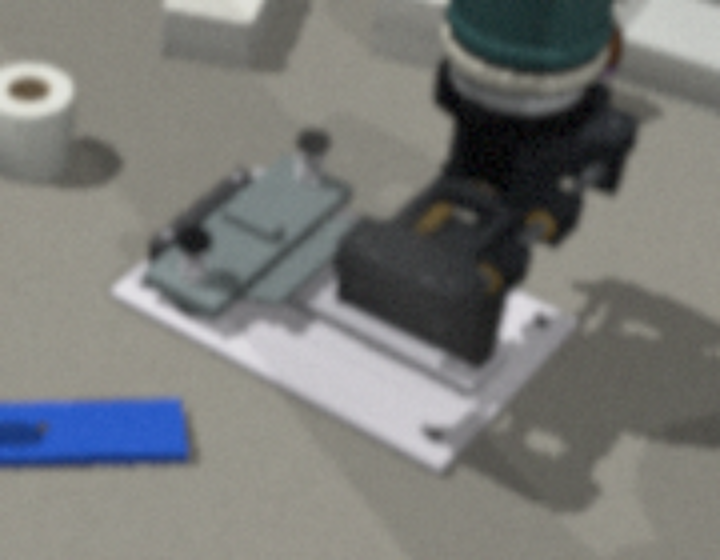

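View pics/t3.png

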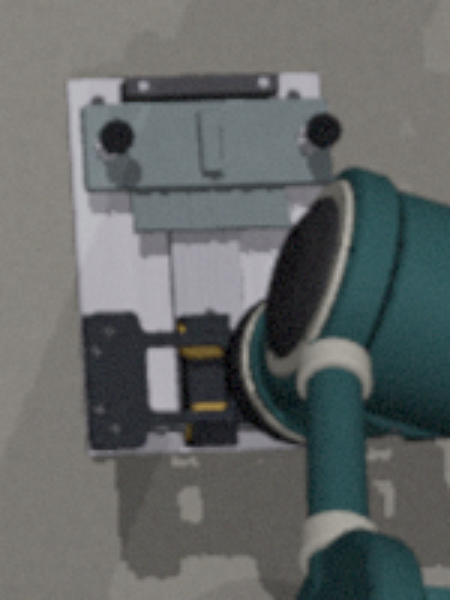

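The blade is in the mouth and the platen is dragging on it, but I'm pressing down on the bed harder than needed (25 N). I'll ease up a little and go on.

```bash

python3 -m inch '[[1,[-0.1,0,0],[0,0,0]],[1,[-0.15,0,0.2],[0,0,0]],[1,[-0.15,0,0.4],[0,0,0]]]' 50
python3 -c "
from h import *
plan([.5824,-.147,.0289],.0205)"
```

```text
t: 8.0
ee_pos: [0.5409, -0.1466, 0.0285]
tool_rot: [2.801, 1.558, 2.822]
ft_force: [-14.8, -0.5, 10.9]
width: 0.0157
shift [-0.09 -0.13  4.14] rv [ 0.    -0.012 -0.004] j6 -1.9
shift [-0.09 -0.13  4.14] rv [-3.141  0.007 -0.018] j6 -1.9
tool y [-0.021  1.     0.004] tool z [ 1.     0.021 -0.012] x [-0.012  0.004 -1.   ] pos [ 0.5409 -0.1466  0.0285] F [-14.8   -0.48  10.88] w 0.0157 t 8.0
```

```bash

python3 -m inch '[[1,[-0.08,0,0.4],[0,0,0]],[1,[-0.09,-0.05,0.8],[0,0,0]],[1,[-0.1,-0.05,1.2],[0,0,0]],[1,[-0.11,-0.08,1.6],[0,0,0]],[1,[-0.11,-0.08,1.6],[0,0,0]]]' 50
python3 -c "
from h import *
plan([.5824,-.147,.0289],.0205)"
```

```text
t: 8.5
ee_pos: [0.562, -0.1473, 0.0298]
tool_rot: [2.215, 1.567, 2.235]
ft_force: [-3.6, 1.0, -6.1]
width: 0.0158
shift [ 0.08 -0.01  2.04] rv [-0.    -0.002 -0.003] j6 -1.89
shift [ 0.08 -0.01  2.04] rv [ 3.142e+00 -4.000e-03  3.000e-03] j6 -1.89
tool y [-0.02   1.     0.003] tool z [ 1.     0.02  -0.002] x [-0.002  0.003 -1.   ] pos [ 0.562  -0.1473  0.0298] F [-3.57  1.05 -6.14] w 0.0158 t 8.5
```

Now a touch high (0.9 mm, being held down by the platen). I'll lower it again and advance toward the stop.

```bash

python3 -m inch '[[1,[0.06,0,0.3],[0,0,0]],[1,[0.08,0,0.6],[0,0,0]],[1,[0.08,0,0.9],[0,0,0]],[1,[0.08,0,1.2],[0,0,0]],[1,[0.08,0,1.2],[0,0,0]]]' 50
python3 -m inch '[[1,[0,0,0.2],[0,0,0]],[1,[0,0,0.4],[0,0,0]],[1,[0,0,0.4],[0,0,0]]]' 50
python3 -m inch '[[1,[0,0,0.2],[0,0,0]],[1,[0,0,0.3],[0,0,0]],[1,[0,0,0.3],[0,0,0]]]' 50
python3 -c "
from h import *
plan([.5824,-.147,.0289],.0205)"
```

```text
t: 9.0
ee_pos: [0.5756, -0.1475, 0.0304]
tool_rot: [0.928, 1.569, 0.948]
ft_force: [-1.9, 0.8, -5.4]
width: 0.0155
t: 9.3
ee_pos: [0.5792, -0.1474, 0.0303]
tool_rot: [1.138, 1.569, 1.158]
ft_force: [-2.2, 0.6, -6.8]
width: 0.0159
t: 9.6
ee_pos: [0.5821, -0.1474, 0.0303]
tool_rot: [1.19, 1.569, 1.21]
ft_force: [-3.3, 0.1, -6.3]
width: 0.0154
shift [0.14 0.04 0.03] rv [-0.     0.001 -0.002] j6 -1.88
shift [0.14 0.04 0.03] rv [ 3.141e+00 -3.000e-03 -1.000e-03] j6 -1.88
tool y [-0.02   1.     0.002] tool z [1.    0.02  0.001] x [ 0.001  0.002 -1.   ] pos [ 0.5821 -0.1474  0.0303] F [-3.27  0.1  -6.27] w 0.0154 t 9.6
```

```bash

python3 -m inch '[[1,[0.08,0,0],[0,0,0]],[1,[0.12,0,0.1],[0,0,0]],[1,[0.12,0,0.1],[0,0,0]]]' 50
python3 -m inch '[[1,[0,0,0.15],[0,0,0]],[1,[0,0,0.3],[0,0,0]],[1,[0,0,0.3],[0,0,0]]]' 50

```

```text
t: 9.9
ee_pos: [0.5831, -0.1474, 0.0291]
tool_rot: [1.171, 1.569, 1.191]
ft_force: [-2.5, -0.4, -5.1]
width: 0.016
t: 10.2
ee_pos: [0.5848, -0.1474, 0.0289]
tool_rot: [2.388, 1.568, 2.408]
ft_force: [-6.4, -0.5, -3.2]
width: 0.0156
```

```bash

python3 -m inch '[[1,[0,0,0.15],[0,0,0]],[1,[0,0,0.3],[0,0,0]],[1,[0,0,0.3],[0,0,0]]]' 50
python3 - <<'E'
from h import *
plan([.5824,-.147,.0289],.0205)
im=snapshot("top");cv2.imwrite("pics/t4.png",cv2.resize(im[160:360,380:530,::-1],None,fx=3,fy=3));im=snapshot("scene");cv2.imwrite("pics/s4.png",cv2.resize(im[130:270,300:480,::-1],None,fx=4,fy=4))
E
```

```text
t: 10.5
ee_pos: [0.5848, -0.1473, 0.0285]
tool_rot: [2.823, 1.562, 2.844]
ft_force: [-14.9, -1.9, 1.6]
width: 0.0159
shift [-0.03  0.04 -0.24] rv [ 0.    -0.008 -0.003] j6 -1.88
shift [-0.03  0.04 -0.24] rv [-3.141  0.004 -0.013] j6 -1.88
tool y [-0.021  1.     0.003] tool z [ 1.     0.021 -0.008] x [-0.008  0.003 -1.   ] pos [ 0.5848 -0.1473  0.0285] F [-14.89  -1.91   1.56] w 0.0159 t 10.5
```

View pics/s4.png

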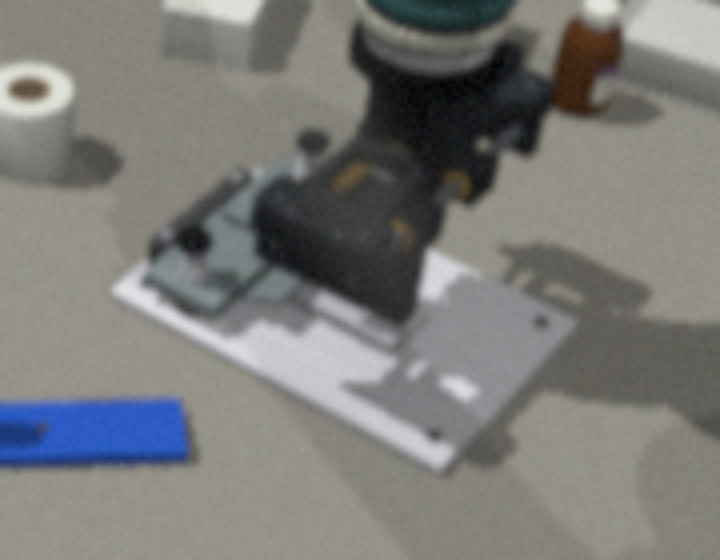

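View pics/t4.png

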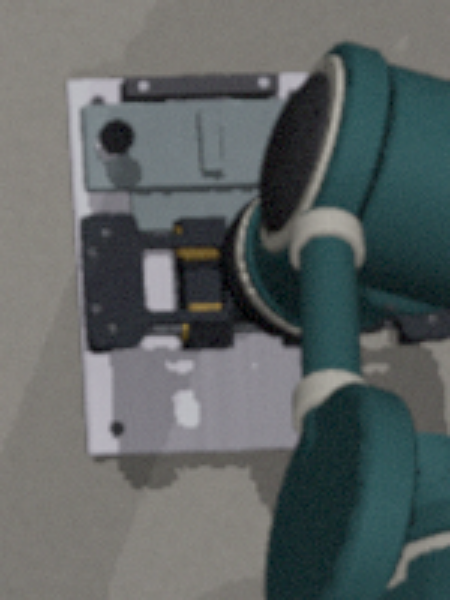

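The gauge stopped moving while the push rose to 15 N, so the tip is at the stop. I'll relax the push, open and retreat upward.

```bash

python3 -m inch '[[1,[0,0,-0.2],[0,0,0]],[1,[0,0,-0.25],[0,0,0]],[0.6,[0,0,-0.25],[0,0,0]],[0,[0,0,-0.25],[0,0,0]],[-0.5,[0,0,-0.25],[0,0,0]],[-0.5,[0,0,-0.25],[0,0,0]],[-0.5,[0,0,-0.25],[0,0,0]],[-0.5,[0,0,-0.25],[0,0,0]],[-0.5,[0,0,-0.25],[0,0,0]]]' 20
python3 -m inch '[[-0.5,[-1,0,-0.25],[0,0,0]],[-0.5,[-3,0,-0.25],[0,0,0]],[-0.5,[-6,0,-0.25],[0,0,0]],[-0.5,[-10,0,-0.25],[0,0,0]],[-0.5,[-12,3,-4],[0,0,0]],[-0.5,[-12,7,-7],[0,0,0]],[-0.5,[-12,11,-8],[0,0,0]],[-0.5,[-12,15,-8],[0,0,0]],[-0.5,[-12,19,-8],[0,0,0]],[-0.5,[-12,23,-8],[0,0,0]],[-0.5,[-12,23,-8],[0,0,0]]]' 20
python3 - <<'E'
from h import *
im=snapshot("top");cv2.imwrite("pics/t5f.png",im[:,:,::-1]);cv2.imwrite("pics/t5.png",cv2.resize(im[170:320,390:510,::-1],None,fx=4,fy=4,interpolation=2));im=snapshot("scene");cv2.imwrite("pics/s5.png",cv2.resize(im[130:270,300:480,::-1],None,fx=4,fy=4))
E
```

```text
t: 11.5
ee_pos: [0.5865, -0.1473, 0.0291]
tool_rot: [1.264, 1.569, 1.285]
ft_force: [0.1, 0.1, 0.1]
width: 0.0635
t: 12.6
ee_pos: [0.5014, 0.0846, 0.1505]
tool_rot: [1.096, 1.567, 1.12]
ft_force: [-0.4, -0.8, 0.7]
width: 0.0659
```

View pics/s5.png

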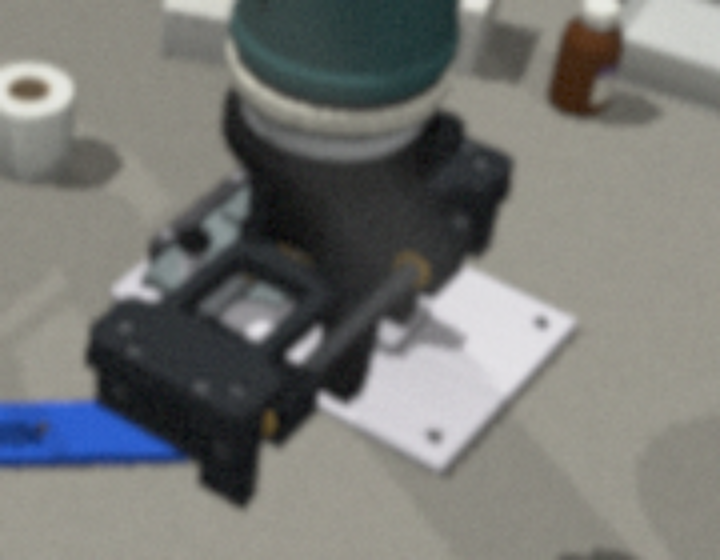

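View pics/t5.png

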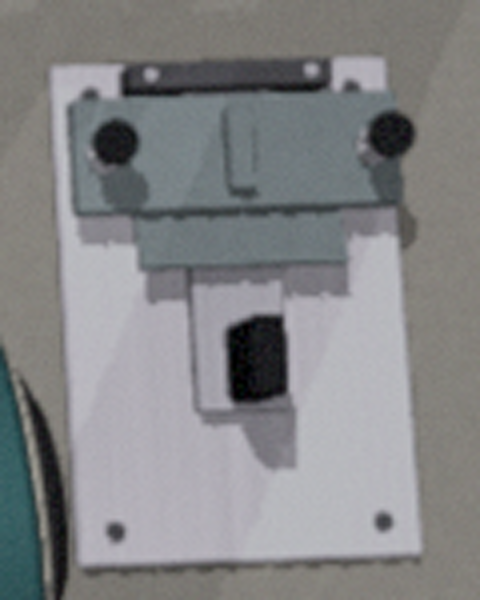

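View pics/t5f.png

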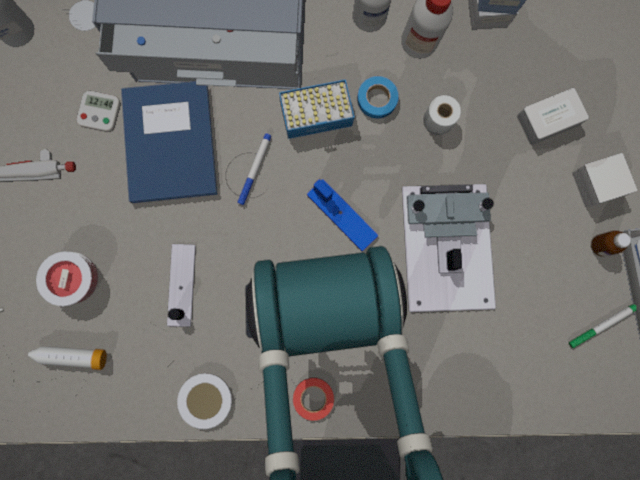

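The gauge sits square under the platen. Thin gauge and the blue one are unmoved. I'll check the numbers from the rear edge: (198,412) to (294,409) in the crop.

```bash
python3 - <<'E'
from h import *
S=np.array([.7024,-.1446]);a=.0205;M=np.array([[np.cos(a),np.sin(a)],[-np.sin(a),np.cos(a)]])
g=lambda a,z:M@(onz("top",(390+a[0]/4,170+a[1]/4),z)[:2]-S)
print(g((198,410),.018),g((294,408),.018),g((191,275),.018),g((283,275),.018),"handle top",g((258,360),.063))
st=sense();print(st["t"],st["ft_force"])
E
```

```text
[-0.13880805  0.02052841] [-0.13917277 -0.0208504 ] [-0.08045572  0.02009427] [-0.08158073 -0.01981961] handle top [-0.12232438  0.00528684]
12.7 [-0.55844192 -0.29414677  0.13215023]
```

```bash
python3 -c "
from station import *
print(finish_job())"
```

```text
the job is handed in; nothing more can be done
None
```

The thick gauge is in the press under the platen with its tip at the stop bar, and I handed the job in at about t = 12.7 s. No verdict was reported.

- **The slide:** I took the gauge by its rectangular handle, laid it on the bed and slid it in under the platen. At the stop bar it stopped advancing and the push rose to 15 N. I then backed off, let go and moved the arm clear.
- **Gauge position:** in the last top picture the rear edge is 139 mm in front of the stop, so the handle is about 119 mm in front. It is centred within about 1 mm and square within about 0.02 rad.
- **Handle patch:** taken alone, the dark handle patch gave y = +5 mm. I put that down to its visible side face, since the blade edges give about 0; either value is within the limit.
- **Platen lift:** I did not measure it directly. I judged it from the drag and downward load I felt, and from the blade lying under the platen.
- **Forces:** partway in I pressed too hard, with about 25 N each of drag and bed force. I eased off, and later had the gauge up to 1.4 mm high for a short stretch before lowering it flat again. No force I read came near the 120 N wrist limit.
- **Other parts:** the thin gauge and the blue look-alike look unmoved in the last top picture. The robot was touching nothing at the end.

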